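# Hang the washed grater on the snap hook between its neighbours

## Task

Take the red grater out of the drying rack and hang it by its loop on the empty brass snap hook, lowering it between the graters already hanging there and pressing its loop down past the orange sprung gate until the gate snaps shut over it. Leave it hanging freely, keep the neighbours on their hooks, and leave the other two graters, the mug and the honey jar where they stand.

Things in the scene. Friction and masses are not known exactly. Their poses are not given: they have to be found in the camera images.
- red_grater: the grater to hang: flat hand grater, RED frame, ~0.12 kg, upright in a slot of the white rack. Body 72 wide (y) x 22 thick (x) x 70 high, neck to z 79, then an upright steel wire loop (7 mm round wire) 42 wide outside, 28 wide x 50 high inside, straight sides z 91 to 129; top z 142.5. Pinch the loop's sides along y from above. Origin: centre of underside, z up. Alike front and back.
- red_grater_eye (a point): centre of the wire at the top of the red grater's loop, 139 mm above its underside; axes as the grater's. Properly hung, it lies 6.5 mm above the snap hook's origin line
- snap_hook: empty brass hook with orange gate, at one of the two inner places (varies) of the stand, height 165. Origin: centre line of its horizontal trough bar (6 mm round); -x runs out along the bar to the front, y along the rail, z up. Upturned front tip (6 mm round) at x -27.5, top at z 33; riser at x +4. Nothing higher than 36; under 20 wide, so fingers can straddle it
- hook_entry (a point): where the loop's top wire (its centre) starts, on the snap hook: 41.5 above its origin, at x -45, in front of the tip. From here go level along the hook's +x: the tip and the trough bar then pass through the loop's hole with 7 mm to spare above and below
- hook_mouth (a point): end of that level move: x -17, z 41.5 in the snap hook's frame, right over the gate and behind the tip. From here push the loop straight down 35 mm; x may be -13 to -20
- gate (a joint): orange sprung gate, a 5 mm bar closing the snap hook's mouth from above at z 30 of the hook (hinged at x -4, free end at x -24.5 just behind the tip). 0 shut (level), grows as the free end is pushed down, to 1.45 rad. Takes some 4 to 7 N, more than the grater's weight; springs back to 0 once the loop's top wire is down in the trough
- stand: fixed hanging stand: wooden base 128 x 376 x 15, end posts at y +-176, rail 12 mm round along y at x +25, z 177; guard bar 8 mm round along y at x -70, z 80 in front of the hanging graters. Four hooks at y -123, -41, 41, 123, x 0, z 165, all facing -x. Origin: on the worktop below the hooks; front is -x
- drying_rack: white drying rack, fixed, 165 x 100, three slots 55 apart along its x (x -55, 0, 55), slot floor 10 above the worktop, wire walls to 49 high; the graters in it stand upright, their y along the rack's y. Origin: centre of underside
- blue_grater: blue framed grater hanging loose on a plain open steel hook of the stand (trough 165 above the worktop, tip ending 17 above the trough line); neighbour, leave it on its hook. Same make, size and axes as the red one. 
- green_grater: green framed grater hanging loose on a plain open steel hook of the stand (trough 165 above the worktop, tip ending 17 above the trough line); neighbour, leave it on its hook. Same make, size and axes as the red one. 
- grey_grater: grey framed grater hanging loose on a plain open steel hook of the stand (trough 165 above the worktop, tip ending 17 above the trough line); neighbour, leave it on its hook. Same make, size and axes as the red one. 
- yellow_grater: yellow framed grater standing in another slot of the drying rack, to stay there; same make and size as the red one. Origin: centre of the underside.
- white_grater: white framed grater standing in another slot of the drying rack, to stay there; same make and size as the red one. Origin: centre of the underside.
- blue_grater_eye (a point): centre of the wire at the top of the blue grater's loop, 139 mm above its underside
- green_grater_eye (a point): centre of the wire at the top of the green grater's loop, 139 mm above its underside
- grey_grater_eye (a point): centre of the wire at the top of the grey grater's loop, 139 mm above its underside
- mug: purple mug 80 x 113 x 89, bystander behind; origin at the underside
- honey_jar: honey jar 55 x 55 x 86, bystander behind; origin at the underside

How it is judged:
On the way:
1. the red grater's loop pushes the gate open from above (value of joint gate above 0.5 rad and z of red_grater_eye in the frame of snap_hook between 0.008 and 0.03 m and x of red_grater_eye in the frame of snap_hook between -0.03 and 0 m), for 0.02 s.
At the end, for the whole second after the job is handed in: Red grater at rest, upright within 0.2 rad, its top wire 3 to 11 mm above the snap hook's trough line, between tip and riser and within 10 mm sideways, gate under 0.12 rad; the three neighbours' loops and the two graters in the rack upright and within 12 mm of their start (x of red_grater_eye in the frame of snap_hook between -0.026 and -0.002 m and y of red_grater_eye in the frame of snap_hook between -0.01 and 0.01 m and z of red_grater_eye in the frame of snap_hook between 0.003 and 0.011 m and value of joint gate below 0.12 rad and angle between each of red_grater, blue_grater, green_grater, grey_grater, yellow_grater, white_grater's own z axis and vertical below 0.2 rad and linear speed of red_grater below 0.06 m/s and distance of each of blue_grater_eye, green_grater_eye, grey_grater_eye, yellow_grater, white_grater from where it was at the start of the episode below 0.012 m); the robot touches nothing.
It fails at once if a hanging neighbour is knocked off or shoved along its hook (its loop moved over 15 mm) (distance of any of blue_grater_eye, green_grater_eye, grey_grater_eye from where it was at the start of the episode above 0.015 m).
It fails at once if the yellow or white grater is lifted or pushed out of its slot (over 20 mm) (distance of any of yellow_grater, white_grater from where it was at the start of the episode above 0.02 m).
It fails at once if the mug or the honey jar is moved over 20 mm (distance of any of mug, honey_jar from where it was at the start of the episode above 0.02 m).
It also fails if it takes over 51 s, if anything falls off the work surface, if the arm or the gripper's body presses on something with over 40 N, if the wrist force passes 120 N, or if a joint passes its speed limit or range.

## Robot

A 6-joint arm with a two-finger parallel gripper is mounted at the origin on a cart in front of the work surface, level with it; the furniture and walls round the work are solid. World frame = base frame: x ahead of the robot, y to its left, z up, the work surface at z = 0. Lengths are in m, angles in rad, forces in N, time in s.
With the tool pointing down it reaches from about 0.375 to 0.975 m from the base axis. Payload 3.8 kg.
Tool frame: the origin (TCP) lies on the centre line of the jaws, within the pads' length; the fingertips stand 17 mm ahead of it and the grasp point (between the pads) lies 2 mm behind it (bot.tip_extent is the distance from the TCP to the fingertips, in m); z points along the fingers, y is the line along which they close (so a half turn about z gives the same grasp; the last joint's range is limited). The gripper opens to 85 mm and grips with 20 to 120 N. Pads are 22 mm wide; open, the fingers measure 114 mm over their backs; the gripper's body (76 mm by 85 mm) begins 54 mm behind the grasp point. The pads swing forward as they close: fully open they stand 13 mm farther back than shut.
Start: joints at [-1.25, 0.264, 1.604, -0, 1.274, -0.037], TCP at [0.236, -0.632, 0.248] pointing down, gripper open.
Joint ranges: [-2.63, 2.63], [-0.94, 2.18], [0.31, 2.57], [-1.31, 4.45], [0, 2.66], [-2.55, 2.55]. Speed limits (rad/s): [2.57, 2.57, 3.14, 3.14, 3.14, 3.14].

## Interface

Orientations are given as a rotation vector (axis times angle).
In Python, from workcell import readout, read_camera, finish_job, bot gives the robot as it stands.
- The arm moves only by the tool jog_arm, never from a script. Its argument "deltas" is one flat list of numbers, 7 for each row, row after row: the shift along the tool's x, y, z in m, then the turn, a rotation vector about the tool's x, y, z in degrees, then the gripper command: -1 is shut, 1 is fully open, values between are in proportion. A call has 1 to 8 rows; each row is the pose to reach, as a shift and turn from the pose commanded when the call began, along the tool's axes at that moment; what a row does not reach only later rows make up. A row lasts 1/10 s, in which the tool goes at most 50 mm and 8.59 degrees, less where a joint would pass 70% of its speed; a pose out of reach is approached as far as the arm can. A call with a gripper value outside its range is refused whole. The fingers move at their own pace and stop on an object; "squeeze" is the grip in N (left out, the last holds). Time passes only in rows, so rows that repeat a pose let the fingers close. It gives the time, the measured TCP pose, the force, the opening and the grip force at its end, in the units of the state.
- readout.read_state(): the state, without advancing time (a new reading comes with each control period).
- read_camera(name): name is "side" or "top"; returns a dict with "color" (420x560x3 uint8, blue, green, red), "fx", "fy", "cx", "cy" (pixels), "origin" and "attitude" of the camera in the world. Camera axes: x right, y down, z forward; pixel columns grow to the right and rows downward; lengths in m; the calibration is good to about 2 mm. A picture is of the moment at which its call begins. There is no depth.
- finish_job(): hands the job in; it is judged then, once.
The state is a dict: "time": time; "q": joint angles; "joint_vel": joint speeds; "joint_torque": joint torques, N m; "tool_pos": TCP position; "tcp_rot": TCP orientation; "wrist_force": force on the tool from outside, world axes, zero at the start; "torque": the same for the moment, N m; "width": opening from 0.0 (shut) to 1.0 (fully open); "grip_force": force on a finger pad.
Only numpy, scipy, OpenCV 4.12 (cv2) and the standard library are available. Lean on these libraries where they do the work, as an engineer would, in place of code of your own. Each camera call takes 0.05 s, during which the arm holds its last target. There are 200 camera calls.

## Working session

There is one attempt and no reset: what is moved stays moved. The work goes in short steps, Python scripts to look and compute and a tool call to move; the robot and the scene stay as the last step left them, time stands still between calls to the robot, and variables do not carry over. Pictures are saved under pics/ and viewed, at most 10 in all, crops included, and the job is handed in when it is done.

Besides the shell and the picture viewer there is one more tool, called after "Request:" by a JSON object that holds its "name" and its "arguments". jog_arm: Moves the arm, as the interface text tells. Its arguments: {"type":"object","properties":{"deltas":{"type":"array"},"squeeze":{"type":"number"}},"required":["deltas"]}

```bash
mkdir -p pics
cat > h.py <<'E'
import numpy as np,cv2
from workcell import readout, read_camera, finish_job, bot
from scipy.spatial.transform import Rotation as R
E
python3 - <<'E'
from h import *
for n in("side","top"):
    c=read_camera(n); cv2.imwrite(f"pics/{n}0.png",c["color"]); print(n,{k:v for k,v in c.items() if k!="color"})
print(readout.read_state())
E
```

```text
side {'fx': 407.0211240976999, 'fy': 407.0211240976999, 'cx': 279.29736697064385, 'cy': 210.02757418458611, 'origin': array([0.55958699, 0.95149651, 0.53841882]), 'attitude': array([-0.1370713 ,  2.59185093, -1.7128668 ])}
top {'fx': 498.48764445649306, 'fy': 498.48764445649306, 'cx': 288.0593103670821, 'cy': 212.4525301853356, 'origin': array([0.35621247, 0.01850623, 1.57767577]), 'attitude': array([-2.2487301 ,  1.95857195, -0.20102415])}
{'time': 0.1, 'q': array([-1.24989227e+00,  2.64731652e-01,  1.60524194e+00,  1.46039433e-05,
        1.27372373e+00, -3.68956542e-02]), 'joint_vel': array([-4.20770446e-04, -3.43765177e-03, -3.51399544e-03, -4.70095685e-05,
        5.35172807e-04,  4.52414969e-04]), 'joint_torque': array([ 1.57272651e-03, -5.16707325e+01, -3.68589020e+01,  5.32429704e-05,
        6.33824980e-03, -1.46334810e-05]), 'tool_pos': array([ 0.23619956, -0.63164734,  0.24704779]), 'tcp_rot': array([-3.08940200e+00, -5.58659557e-01,  4.45887100e-04]), 'wrist_force': array([-0.47856691,  0.11294203,  0.44014121]), 'torque': array([0.02022891, 0.00625975, 0.0548994 ]), 'grip_force': 0.0, 'width': 1.0020384045311295}
```

View pics/side0.png

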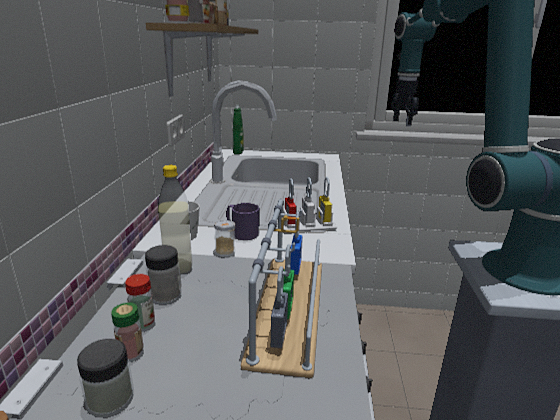

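View pics/top0.png

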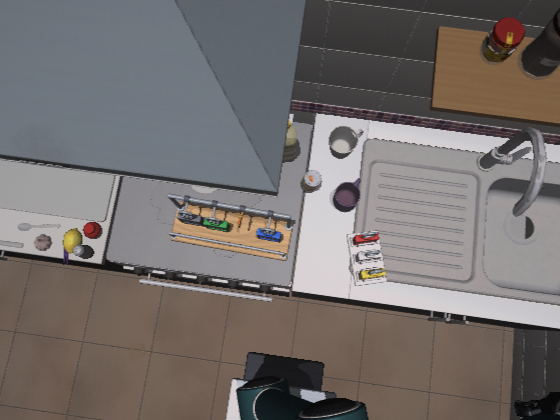

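Top view: the rack is near (366,258) with red farthest from the robot at (366,238). The stand runs from (170,200) to (295,255), with the empty hook around (243,220) between green and blue. I'll enlarge both areas.

Run:
```python
import cv2,numpy as np
t=cv2.imread("pics/top0.png"); s=cv2.imread("pics/side0.png")
a=cv2.resize(t[185:270,160:300],None,fx=5.6,fy=5.6,interpolation=cv2.INTER_CUBIC) 
b=cv2.resize(t[225:290,335:400],None,fx=6,fy=6,interpolation=cv2.INTER_CUBIC)
c=cv2.resize(s[170:240,270:345],None,fx=5.2,fy=5.2,interpolation=cv2.INTER_CUBIC)
print(a.shape,b.shape,c.shape)
cv2.imwrite("pics/a.png",a)
d=np.zeros((390,780,3),np.uint8); d[:,:390]=b; d[:c.shape[0],390:390+c.shape[1]]=c
cv2.imwrite("pics/d.png",d)
```

```text
(476, 784, 3) (390, 390, 3) (364, 390, 3)
```

View pics/a.png

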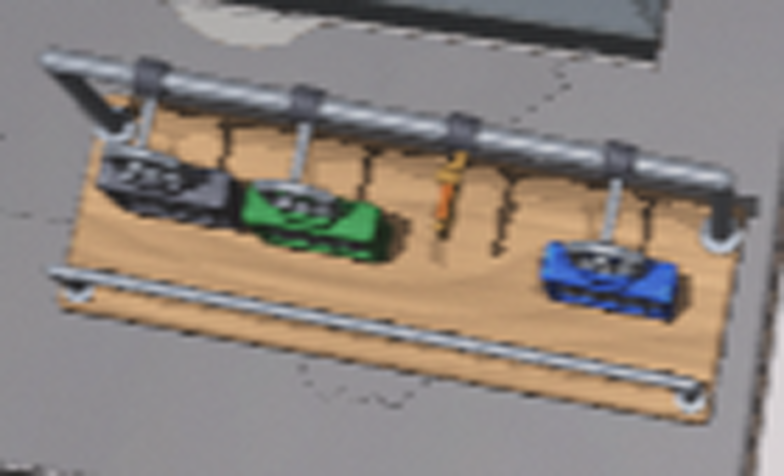

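View pics/d.png

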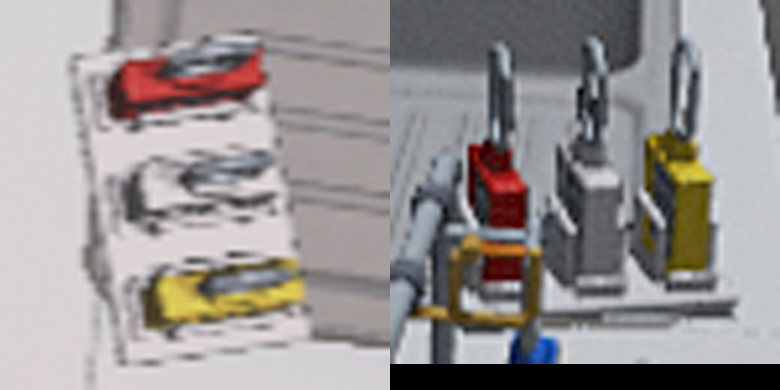

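```bash
cat >> h.py <<'E'
CAM={'side':(407.02,279.3,210.03,[0.55958699,0.95149651,0.53841882],[-0.1370713,2.59185093,-1.7128668]),
'top':(498.49,288.06,212.45,[0.35621247,0.01850623,1.57767577],[-2.2487301,1.95857195,-0.20102415])}
def proj(n,P):
    f,cx,cy,o,a=CAM[n]; p=(np.atleast_2d(P)-o)@R.from_rotvec(a).as_matrix()
    return np.c_[cx+f*p[:,0]/p[:,2],cy+f*p[:,1]/p[:,2]]
def onplane(n,uv,z):
    f,cx,cy,o,a=CAM[n]; d=R.from_rotvec(a).as_matrix()@[(uv[0]-cx)/f,(uv[1]-cy)/f,1]
    return np.array(o)+d*(z-o[2])/d[2]
def place(v,P):
    c,s=np.cos(v[2]),np.sin(v[2]); P=np.atleast_2d(P).astype(float)
    return np.c_[v[0]+c*P[:,0]-s*P[:,1],v[1]+s*P[:,0]+c*P[:,1],P[:,2]]
from scipy.optimize import least_squares
def fit(obs,x0):
    r=lambda v:np.concatenate([(proj(n,place(v,np.array(P)/1000))-uv)[0] for n,P,uv in obs])
    s=least_squares(r,x0,loss='soft_l1'); print(s.x.round(4)); print(r(s.x).reshape(-1,2).round(1).tolist()); return s.x
E
python3 - <<'E'
from h import *
A=lambda u,v:np.array([160+u/5.6-.4,185+v/5.6-.4])
B=lambda u,v:np.array([335+u/6-.4,225+v/6-.4])
C=lambda u,v:np.array([270+(u-390)/5.2-.4,170+v/5.2-.4])
st=[('top',P,A(*q)) for P,q in [((25,123,177),(150,78)),((25,41,177),(305,103)),((25,-41,177),(463,132)),((25,-123,177),(621,157)),
((-70,176,80),(55,272)),((-70,-176,80),(697,385)),((-17,-41,195),(446,203))]]
v=fit(st,[.5,.15,0]); print('hook',place(v,[0,-.041,.165]))
rk=[('top',P,B(*q)) for P,q in [((82,50,5),(72,58)),((82,-50,5),(262,38)),((-82,-50,5),(310,340)),((-82,50,5),(122,362))]]
fit(rk,[.4,-.2,0])
rk+=[('side',P,C(*q)) for P,q in [((55,0,152.5),(500,40)),((0,0,152.5),(595,38)),((-55,0,152.5),(686,38))]]
w=fit(rk,[.4,-.2,0]); print('red',place(w,[.055,0,.149]),'white',place(w,[0,0,.149]))
P=place(w,[[.055,0,.1525],[.055,.036,.08],[.055,-.036,.08]]);print(((proj('top',P)-[335,225]+.4)*6).round(),onplane('side',C(500,40),.1525))
s=readout.read_state(); print(R.from_rotvec(s['tcp_rot']).as_matrix().round(3))
E
```

```text
[ 0.6138  0.2303 -0.0321]
[[0.2, 0.1], [0.4, 0.4], [0.2, -0.1], [0.0, 0.1], [-0.1, -0.1], [-0.7, -0.8], [-0.1, 0.2]]
hook [[0.61248593 0.18931002 0.165     ]]
[ 0.5677 -0.2041  0.2614]
[[0.4, -0.2], [-0.3, -0.7], [0.1, 0.2], [-0.2, 0.6]]
[ 0.5681 -0.2046  0.2604]
[[0.6, -0.3], [-0.1, -0.8], [0.2, 0.2], [-0.0, 0.4], [0.1, 1.1], [-0.1, 0.9], [0.3, 0.3]]
red [[ 0.62121085 -0.19044273  0.149     ]] white [[ 0.56806507 -0.20460345  0.149     ]]
[[222.  50.]
 [128.  81.]
 [269.  64.]] [ 0.62212499 -0.20081821  0.1525    ]
[[ 0.937  0.35  -0.001]
 [ 0.35  -0.937  0.002]
 [ 0.    -0.002 -1.   ]]
```

```bash
cat >> h.py <<'E'
def go(xyz,yaw):
    s=readout.read_state(); r=R.from_rotvec(s['tcp_rot']); T=R.from_matrix(np.c_[[np.cos(yaw),np.sin(yaw),0],[np.sin(yaw),-np.cos(yaw),0],[0,0,-1]])
    print(np.round(s['time'],2),s['tool_pos'].round(4),'d',r.inv().apply(np.array(xyz)-s['tool_pos']).round(4),'turn',np.degrees((r.inv()*T).as_rotvec()).round(2),'F',s['wrist_force'].round(1),'w',round(s['width'],3),'g',round(s['grip_force'],1))
E
python3 -c "
from h import *
go([.621,-.191,.25],.26)"
```

```text
0.1 [ 0.2362 -0.6316  0.247 ] d [ 0.5148 -0.278  -0.0023] turn [-0.12  0.    5.6 ] F [-0.5  0.1  0.4] w 1.002 g 0.0
```

Request:
{"name": "jog_arm", "arguments": {"deltas": [0.2574, -0.139, -0.03, 0, 0, 3, 1, 0.2574, -0.139, -0.03, 0, 0, 3, 1, 0.2574, -0.139, -0.03, 0, 0, 3, 1, 0.2574, -0.139, -0.03, 0, 0, 3, 1, 0.515, -0.278, -0.03, -0.1, 0, 5.6, 1, 0.515, -0.278, -0.03, -0.1, 0, 5.6, 1, 0.515, -0.278, -0.03, -0.1, 0, 5.6, 1, 0.515, -0.278, -0.03, -0.1, 0, 5.6, 1], "squeeze": 60}}

```text
time: 0.9
tool_pos: [0.4996, -0.3299, 0.2733]
tcp_rot: [3.114, 0.407, -0.0]
wrist_force: [1.1, -0.4, 0.2]
width: 0.998
grip_force: 0.0
```

```bash
python3 -c "
from h import *
go([.621,-.191,.22],.26)"
```

```text
0.9 [ 0.4996 -0.3299  0.2733] d [ 0.1531 -0.1031  0.0531] turn [ 0.08  0.02 -0.  ] F [ 1.1 -0.4  0.2] w 0.998 g 0.0
```

Request:
{"name": "jog_arm", "arguments": {"deltas": [0.12, -0.08, 0.02, 0, 0, 0, 1, 0.12, -0.08, 0.02, 0, 0, 0, 1, 0.12, -0.08, 0.02, 0, 0, 0, 1, 0.12, -0.08, 0.02, 0, 0, 0, 1, 0.12, -0.08, 0.02, 0, 0, 0, 1, 0.12, -0.08, 0.02, 0, 0, 0, 1]}}

```text
time: 1.5
tool_pos: [0.5936, -0.2243, 0.2532]
tcp_rot: [3.113, 0.407, -0.001]
wrist_force: [0.4, 0.1, 0.0]
width: 0.999
grip_force: 0.0
```

Run:
```python
from h import *
go([.621,-.191,.20],.26)
c=read_camera('top')['color'][205:300,315:420]; cc=read_camera('side')['color'][90:240,260:370]
d=np.zeros((570,800,3),np.uint8);a=cv2.resize(c[:, :],None,fx=4,fy=4,interpolation=cv2.INTER_CUBIC);b=cv2.resize(cc,None,fx=3.4,fy=3.4,interpolation=cv2.INTER_CUBIC)
d[:a.shape[0],:a.shape[1]]=a;d[:b.shape[0],422:422+b.shape[1]]=b; cv2.imwrite('pics/e.png',d)
```

```text
1.5 [ 0.5936 -0.2243  0.2532] d [ 0.0351 -0.0252  0.0532] turn [ 0.1   0.05 -0.01] F [0.4 0.1 0. ] w 0.999 g 0.0
```

View pics/e.png

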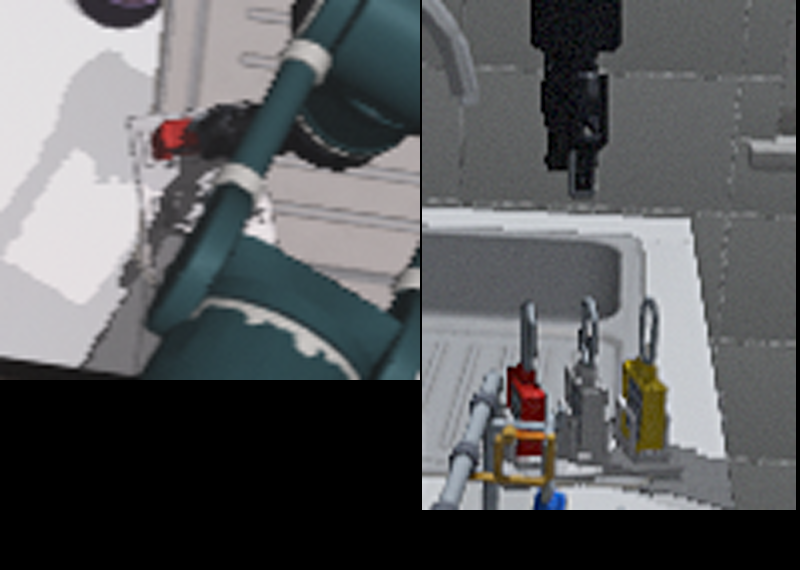

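The side view shows the fingers at (583,180) above and right of the red loop, whose top is at (530,303). The arm hides the rack from the top camera. I'll move over red.

Request:
{"name": "jog_arm", "arguments": {"deltas": [0.035, -0.025, 0.04, 0.1, 0, 0, 1, 0.035, -0.025, 0.04, 0.1, 0, 0, 1, 0.035, -0.025, 0.04, 0.1, 0, 0, 1, 0.035, -0.025, 0.04, 0.1, 0, 0, 1]}}

```text
time: 2.0
tool_pos: [0.6212, -0.1917, 0.214]
tcp_rot: [3.115, 0.406, 0.0]
wrist_force: [0.3, -0.4, 0.3]
width: 1.001
grip_force: 0.0
```

Run:
```python
from h import *
go([.621,-.191,.131],.26)
c=read_camera('side')['color'][140:240,260:370]
cv2.imwrite('pics/f.png',cv2.resize(c,None,fx=6,fy=6,interpolation=cv2.INTER_CUBIC))
p=readout.read_state()['tool_pos'];print((proj('side',[p+[0,0,-.017],[.621,-.191,.1525],[.621,-.191,.08]])-[260,140]+.4)*6)
```

```text
2.0 [ 0.6212 -0.1917  0.214 ] d [-0.     -0.0008  0.083 ] turn [ 0.04  0.01 -0.04] F [ 0.3 -0.4  0.3] w 1.001 g 0.0
[[189.92806269 143.53188298]
 [187.9015318  232.55949711]
 [183.12931001 369.09056266]]
```

View pics/f.png

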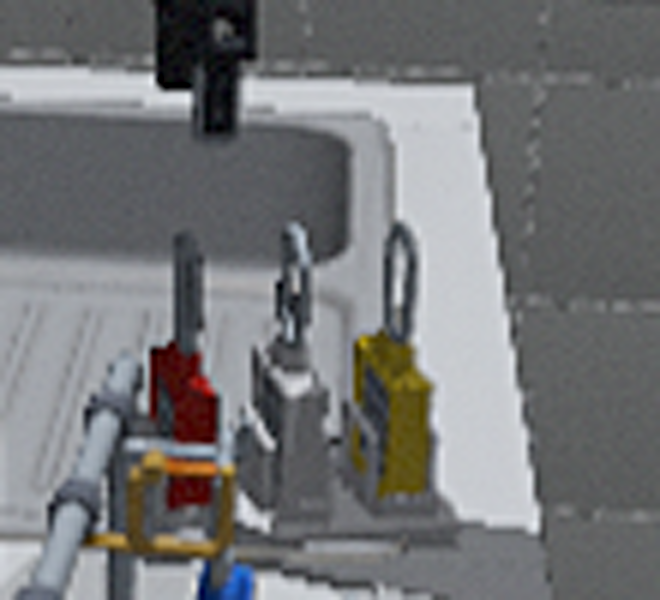

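The red loop's top is at (188,232), where the fit predicted it. I'll go down and grip.

Request:
{"name": "jog_arm", "arguments": {"deltas": [0, 0, 0.03, 0, 0, 0, 1, 0, 0, 0.06, 0, 0, 0, 1, 0, 0, 0.082, 0, 0, 0, 1, 0, 0, 0.082, 0, 0, 0, 1, 0, 0, 0.082, 0, 0, 0, -0.3, 0, 0, 0.082, 0, 0, 0, -1, 0, 0, 0.082, 0, 0, 0, -1, 0, 0, 0.082, 0, 0, 0, -1]}}

```text
time: 2.85
tool_pos: [0.6232, -0.191, 0.1342]
tcp_rot: [3.114, 0.407, 0.006]
wrist_force: [-0.4, 1.5, 5.6]
width: 0.467
grip_force: 59.8
```

Request:
{"name": "jog_arm", "arguments": {"deltas": [0, 0, 0, 0, 0, 0, -1, 0, 0, 0, 0, 0, 0, -1, 0, 0, 0, 0, 0, 0, -1]}}

```text
time: 3.15
tool_pos: [0.6232, -0.1909, 0.1342]
tcp_rot: [3.113, 0.407, 0.006]
wrist_force: [-0.7, 1.4, 5.4]
width: 0.468
grip_force: 59.8
```

Held: the opening of 0.468 is about 40 mm, the width of the loop. I'll lift.

Request:
{"name": "jog_arm", "arguments": {"deltas": [0, 0, -0.02, 0, 0, 0, -1, 0, 0, -0.05, 0, 0, 0, -1, 0, 0, -0.08, 0, 0, 0, -1, 0, 0, -0.12, 0, 0, 0, -1, 0, 0, -0.16, 0, 0, 0, -1, 0, 0, -0.16, 0, 0, 0, -1, 0, 0, -0.16, 0, 0, 0, -1, 0, 0, -0.16, 0, 0, 0, -1]}}

```text
time: 3.95
tool_pos: [0.6208, -0.1903, 0.2901]
tcp_rot: [-3.114, -0.407, 0.003]
wrist_force: [0.4, 0.3, -1.9]
width: 0.466
grip_force: 61.1
```

Run:
```python
from h import *
v=[.6138,.2303,-.0321]
e=place(v,[-.045,-.041,.2065])[0];m=place(v,[-.017,-.041,.2065])[0];print('entry',e,'mouth',m)
go(e+[-.06,0,.07],-.0321)
c=read_camera('side')['color'][90:200,250:380]
cv2.imwrite('pics/g.png',cv2.resize(c,None,fx=6,fy=5.4,interpolation=cv2.INTER_CUBIC))
p=readout.read_state()['tool_pos'];print((proj('side',[p+[0,0,.0183],p+[0,0,-.055],p+[0,0,-.124]])-[250,90]+.4)*[6,5.4])
```

```text
entry [0.56750731 0.19076537 0.2065    ] mouth [0.59549288 0.18986673 0.2065    ]
3.95 [ 0.6208 -0.1903  0.2901] d [-0.0115 -0.3974  0.0141] turn [-0.06  0.12 16.74] F [ 0.4  0.3 -1.9] w 0.466 g 61.1
[[259.76808075 196.12095515]
 [254.39824075 333.83650772]
 [249.57938018 457.42157651]]
```

View pics/g.png

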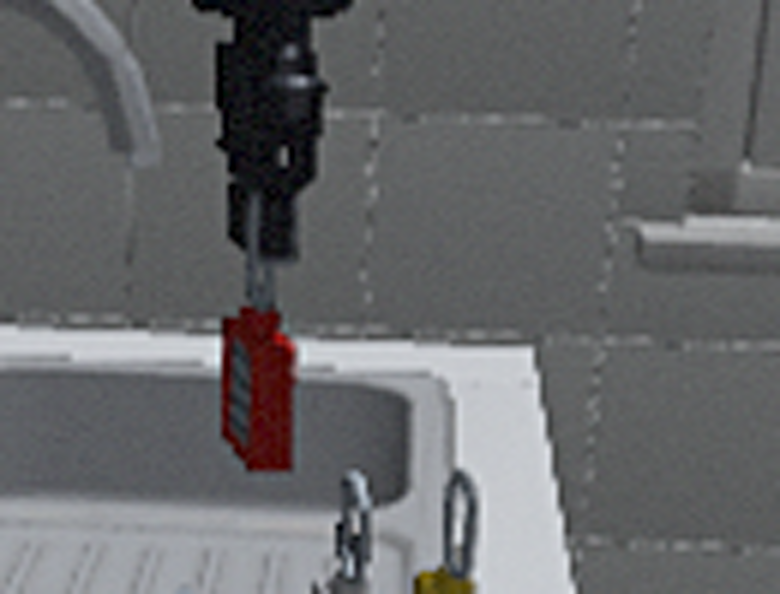

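The grater hangs straight in the grip, with its body bottom at about (255,460) against a prediction of (250,457). Next I'll carry it to a point above the entry.

Request:
{"name": "jog_arm", "arguments": {"deltas": [-0.04, -0.05, -0.03, 0, 0, 4, -1, -0.04, -0.1, -0.035, 0, 0, 8, -1, -0.04, -0.15, -0.035, 0, 0, 12, -1, -0.04, -0.2, -0.035, 0, 0, 16.7, -1, -0.03, -0.25, -0.035, 0, 0, 16.7, -1, -0.02, -0.3, -0.035, 0, 0, 16.7, -1, -0.012, -0.34, -0.035, 0, 0, 16.7, -1, -0.012, -0.36, -0.035, 0, 0, 16.7, -1]}}

```text
time: 4.8
tool_pos: [0.516, 0.1573, 0.3243]
tcp_rot: [-3.141, 0.046, 0.005]
wrist_force: [0.4, -1.1, -0.8]
width: 0.464
grip_force: 61.1
```

Request:
{"name": "jog_arm", "arguments": {"deltas": [0, 0, 0, 0, 0, 0, -1, 0, 0, 0, 0, 0, 0, -1, 0, 0, 0, 0, 0, 0, -1]}}

```text
time: 5.1
tool_pos: [0.5172, 0.1532, 0.3253]
tcp_rot: [3.14, -0.05, -0.003]
wrist_force: [0.3, -0.0, -1.6]
width: 0.464
grip_force: 61.2
```

Run:
```python
from h import *
v=[.6138,.2303,-.0321]
go(place(v,[-.049,-.041,.31])[0],-.0321)
```

```text
5.1 [0.5172 0.1532 0.3253] d [ 0.0451 -0.0391  0.0152] turn [0.07 0.1  0.  ] F [ 0.3 -0.  -1.6] w 0.464 g 61.2
```

Request:
{"name": "jog_arm", "arguments": {"deltas": [0.02, -0.018, 0.005, 0, 0, 0, -1, 0.045, -0.039, 0.015, 0, 0, 0, -1, 0.045, -0.039, 0.015, 0, 0, 0, -1, 0.045, -0.039, 0.015, 0, 0, 0, -1, 0.045, -0.039, 0.015, 0, 0, 0, -1]}}

```text
time: 5.6
tool_pos: [0.5635, 0.1904, 0.3114]
tcp_rot: [3.141, -0.052, -0.001]
wrist_force: [-0.5, -0.4, -1.7]
width: 0.463
grip_force: 61.2
```

Run:
```python
from h import *
v=[.6138,.2303,-.0321]
go(place(v,[-.049,-.041,.1917])[0],-.0321)
c=read_camera('side')['color'][110:290,210:400]
cv2.imwrite('pics/i.png',cv2.resize(c,None,fx=3.3,fy=3.3,interpolation=cv2.INTER_CUBIC))
p=readout.read_state()['tool_pos'];print((proj('side',np.r_[[p+[0,0,.0183],p+[0,0,-.0548],p+[0,0,-.124]],place(v,[[-.0275,-.041,.198],[0,-.041,.165]])])-[210,110]+.4)*3.3)
```

```text
5.6 [0.5635 0.1904 0.3114] d [ 0.     -0.0005  0.1197] turn [ 0.03  0.03 -0.05] F [-0.5 -0.4 -1.7] w 0.463 g 61.2
[[334.78292987 150.3577384 ]
 [328.38869606 268.4753509 ]
 [322.7406715  372.80859785]
 [288.83242896 355.63369721]
 [243.43324154 400.19154899]]
```

View pics/i.png

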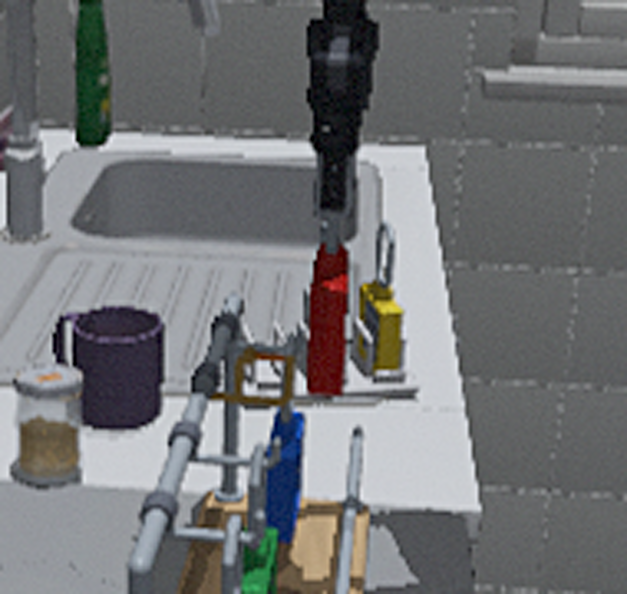

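Run:
```python
from h import *
p=readout.read_state()['tool_pos']; b=p[2]+.0148-.139
Q=place([p[0],p[1],-.032],[[-.011,.036,b],[.011,.036,b],[-.011,.036,b+.07],[.011,.036,b+.07]])
print((proj('side',Q)-[210,110]+.4)*3.3)
```

```text
[[337.54414869 399.50964657]
 [300.7590354  396.80256897]
 [344.03650293 290.24500225]
 [305.92896794 287.76527685]]
```

The hook tip is at (291,353) and the body bottom at (307–344,393), both within about 2 mm of prediction. I'll lower it in front of the tip.

Request:
{"name": "jog_arm", "arguments": {"deltas": [0.001, 0, 0.03, 0, 0, 0, -1, 0.001, 0, 0.06, 0, 0, 0, -1, 0.001, 0, 0.08, 0, 0, 0, -1, 0.001, 0, 0.1, 0, 0, 0, -1, 0.001, 0, 0.12, 0, 0, 0, -1, 0.001, 0, 0.12, 0, 0, 0, -1, 0.001, 0, 0.12, 0, 0, 0, -1, 0.001, 0, 0.12, 0, 0, 0, -1]}}

```text
time: 6.45
tool_pos: [0.5656, 0.1917, 0.1935]
tcp_rot: [-3.14, 0.05, -0.005]
wrist_force: [0.7, -0.8, -0.8]
width: 0.464
grip_force: 61.3
```

Run:
```python
from h import *
v=[.6138,.2303,-.0321]
go(place(v,[-.016,-.041,.1910])[0],-.0321)
c=read_camera('side')['color'][150:280,220:360]
cv2.imwrite('pics/j.png',cv2.resize(c,None,fx=4.5,fy=4.5,interpolation=cv2.INTER_CUBIC))
p=readout.read_state()['tool_pos'];print((proj('side',np.r_[[p+[0,0,.0183],p+[0,0,-.0548],p+[0,0,-.124]],place(v,[[-.0275,-.041,.198],[0,-.041,.165]])])-[220,150]+.4)*4.5)
```

```text
6.45 [0.5656 0.1917 0.1935] d [0.0309 0.0009 0.0026] turn [-0.05 -0.17  0.02] F [ 0.7 -0.8 -0.8] w 0.464 g 61.3
[[392.63494265 280.77539595]
 [385.01508698 424.66711241]
 [378.259568   552.23688083]
 [348.86240313 304.95504165]
 [286.95442028 365.71574862]]
```

View pics/j.png

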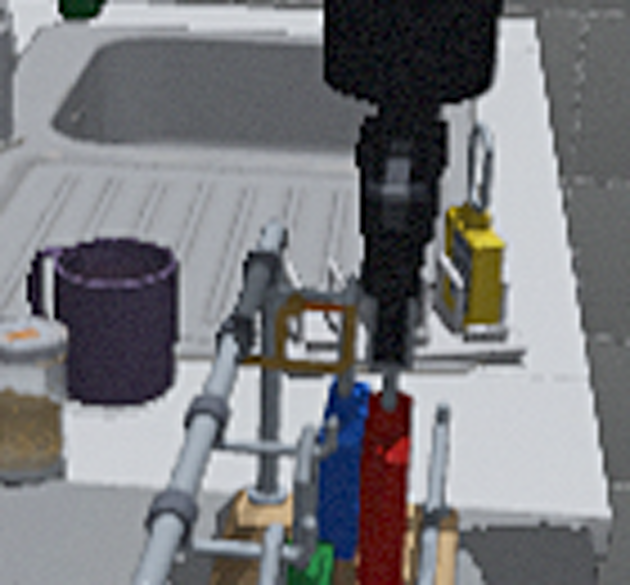

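The grater is in front of the tip and clear of the guard bar; the tip is at (350,300) and the fingers at (390,340). I'll move it in level.

Request:
{"name": "jog_arm", "arguments": {"deltas": [0.008, 0.001, 0.0015, 0, 0, 0, -1, 0.016, 0.001, 0.0015, 0, 0, 0, -1, 0.024, 0.001, 0.0015, 0, 0, 0, -1, 0.031, 0.001, 0.0015, 0, 0, 0, -1, 0.031, 0.001, 0.0015, 0, 0, 0, -1, 0.031, 0.001, 0.0015, 0, 0, 0, -1]}}

```text
time: 7.1
tool_pos: [0.5958, 0.1897, 0.1897]
tcp_rot: [3.141, -0.05, -0.001]
wrist_force: [0.2, 0.7, -2.0]
width: 0.469
grip_force: 61.3
```

Run:
```python
from h import *
v=[.6138,.2303,-.0321]
go(place(v,[-.016,-.041,.1567])[0],-.0321)
c=read_camera('side')['color'][150:280,220:360]
cv2.imwrite('pics/k.png',cv2.resize(c,None,fx=4.5,fy=4.5,interpolation=cv2.INTER_CUBIC))
```

```text
7.1 [0.5958 0.1897 0.1897] d [ 0.0008 -0.0001  0.033 ] turn [0.01 0.03 0.02] F [ 0.2  0.7 -2. ] w 0.469 g 61.3
```

View pics/k.png

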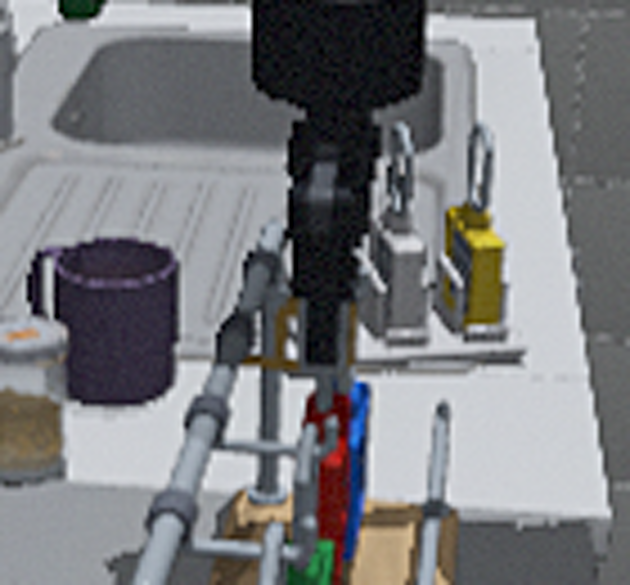

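The tip is now behind the loop, with the fingers at (325,335) and the tip at (350,320), and there is no contact force. I'll press down.

Request:
{"name": "jog_arm", "arguments": {"deltas": [0, 0, 0.006, 0, 0, 0, -1, 0, 0, 0.012, 0, 0, 0, -1, 0, 0, 0.017, 0, 0, 0, -1, 0, 0, 0.022, 0, 0, 0, -1, 0, 0, 0.022, 0, 0, 0, -1]}}

```text
time: 7.65
tool_pos: [0.5941, 0.1899, 0.1674]
tcp_rot: [-3.141, 0.049, 0.004]
wrist_force: [-5.5, 0.1, 0.3]
width: 0.465
grip_force: 61.6
```

Request:
{"name": "jog_arm", "arguments": {"deltas": [0, 0, 0.003, 0, 0, 0, -1, 0, 0, 0.006, 0, 0, 0, -1, 0, 0, 0.009, 0, 0, 0, -1, 0, 0, 0.012, 0, 0, 0, -1, 0, 0, 0.012, 0, 0, 0, -1, 0, 0, 0.012, 0, 0, 0, -1]}}

```text
time: 8.25
tool_pos: [0.596, 0.1897, 0.156]
tcp_rot: [3.141, -0.05, 0.001]
wrist_force: [-1.1, -0.4, -0.0]
width: 0.463
grip_force: 61.7
```

Run:
```python
from h import *
v=[.6138,.2303,-.0321]
go(place(v,[-.016,-.041,.1567])[0],-.0321)
```

```text
8.25 [0.596  0.1897 0.156 ] d [ 0.0004 -0.0002 -0.0007] turn [ 0.   -0.04  0.03] F [-1.1 -0.4 -0. ] w 0.463 g 61.7
```

Request:
{"name": "jog_arm", "arguments": {"deltas": [0, 0, 0.002, 0, 0, 0, -1, 0, 0, 0.003, 0, 0, 0, -1, 0, 0, 0.003, 0, 0, 0, -1, 0, 0, 0.003, 0, 0, 0, -1]}}

```text
time: 8.65
tool_pos: [0.5963, 0.1897, 0.1554]
tcp_rot: [-3.141, 0.049, -0.003]
wrist_force: [-5.3, -2.2, 9.4]
width: 0.463
grip_force: 62.4
```

The loop is on the trough, with 9 N of contact. I'll ease off, open partway and take a numeric look at the gate.

Request:
{"name": "jog_arm", "arguments": {"deltas": [0, 0, -0.002, 0, 0, 0, -1, 0, 0, -0.002, 0, 0, 0, -1, 0, 0, -0.002, 0, 0, 0, -0.03, 0, 0, -0.002, 0, 0, 0, 0.1, 0, 0, -0.002, 0, 0, 0, 0.25, 0, 0, -0.002, 0, 0, 0, 0.35, 0, 0, -0.002, 0, 0, 0, 0.35, 0, 0, -0.002, 0, 0, 0, 0.35]}}

```text
time: 9.45
tool_pos: [0.5955, 0.1898, 0.1547]
tcp_rot: [3.141, -0.049, -0.0]
wrist_force: [0.1, 0.2, 0.7]
width: 0.671
grip_force: 0.0
```

Request:
{"name": "jog_arm", "arguments": {"deltas": [0, 0, -0.006, 0, 0, 0, 0.35, 0, 0, -0.012, 0, 0, 0, 0.35, 0, 0, -0.02, 0, 0, 0, 0.35, 0, 0, -0.03, 0, 0, 0, 0.35, 0, 0, -0.04, 0, 0, 0, 0.35, 0, 0, -0.055, 0, 0, 0, 0.35, 0, 0, -0.07, 0, 0, 0, 0.35, 0, 0, -0.07, 0, 0, 0, 0.35]}}

```text
time: 10.25
tool_pos: [0.5976, 0.1903, 0.2291]
tcp_rot: [-3.139, 0.049, -0.01]
wrist_force: [0.6, 0.1, 0.4]
width: 0.674
grip_force: 0.0
```

Request:
{"name": "jog_arm", "arguments": {"deltas": [0, 0, -0.04, 0, 0, 0, 0.35, 0, 0, -0.08, 0, 0, 0, 0.35, 0, 0, -0.12, 0, 0, 0, 0.35, -0.05, 0, -0.12, 0, 0, 0, 0.35, -0.09, 0, -0.12, 0, 0, 0, 0.35, -0.13, 0, -0.12, 0, 0, 0, 0.35, -0.13, 0, -0.12, 0, 0, 0, 0.35, -0.13, 0, -0.12, 0, 0, 0, 0.35]}}

```text
time: 11.05
tool_pos: [0.4653, 0.1939, 0.3453]
tcp_rot: [-3.141, 0.048, -0.002]
wrist_force: [0.1, -0.2, -0.2]
width: 0.675
grip_force: 0.0
```

Run:
```python
from h import *
v=[.6138,.2303,-.0321]
go([.5,.19,.3],-.0321)
a=cv2.imread('pics/side0.png')
b=read_camera('side')['color']; 
hsv=lambda i:cv2.cvtColor(i,cv2.COLOR_BGR2HSV)
def info(i,lo,hi,box):
    y0,y1,x0,x1=box; m=cv2.inRange(hsv(i),np.array(lo),np.array(hi)); k=np.zeros_like(m);k[y0:y1,x0:x1]=m[y0:y1,x0:x1]
    y,x=np.nonzero(k); return len(x),(x.mean().round(1),y.mean().round(1),x.min(),x.max(),y.min(),y.max()) if len(x) else None
hk=(205,240,270,305)
for i in(a,b):
    print('gate',info(i,(5,180,120),(15,255,255),hk),'red',info(i,(0,180,60),(3,255,255),(190,330,260,330)),
    'blue',info(i,(105,150,60),(125,255,255),(220,320,260,330)),'green',info(i,(50,150,50),(75,255,255),(240,340,260,330)),'yel',info(i,(22,180,80),(32,255,255),(180,240,310,340)))
print(proj('side',place(v,[[-.004,-.041,.195],[-.0245,-.041,.195],[-.01,-.041,.175],[-.012,-.041,.0675-.035],[-.012,-.041,.1]])).round(1))
```

```text
11.05 [0.4653 0.1939 0.3453] d [0.0347 0.0029 0.0454] turn [-0.02 -0.09  0.09] F [ 0.1 -0.2 -0.2] w 0.675 g 0.0
gate (15, (np.float64(291.3), np.float64(217.5), np.int64(288), np.int64(295), np.int64(217), np.int64(218))) red (84, (np.float64(290.7), np.float64(208.3), np.int64(285), np.int64(295), np.int64(198), np.int64(223))) blue (296, (np.float64(295.9), np.float64(254.0), np.int64(290), np.int64(301), np.int64(235), np.int64(273))) green (232, (np.float64(288.6), np.float64(288.8), np.int64(283), np.int64(293), np.int64(270), np.int64(318))) yel (143, (np.float64(326.1), np.float64(209.3), np.int64(319), np.int64(330), np.int64(196), np.int64(221)))
gate (12, (np.float64(290.9), np.float64(217.7), np.int64(288), np.int64(295), np.int64(217), np.int64(218))) red (82, (np.float64(293.5), np.float64(262.4), np.int64(291), np.int64(296), np.int64(251), np.int64(283))) blue (154, (np.float64(297.8), np.float64(250.2), np.int64(294), np.int64(301), np.int64(235), np.int64(273))) green (228, (np.float64(288.7), np.float64(289.0), np.int64(283), np.int64(293), np.int64(271), np.int64(318))) yel (147, (np.float64(325.9), np.float64(209.4), np.int64(319), np.int64(330), np.int64(196), np.int64(221)))
[[285.7 217.9]
 [295.6 218.6]
 [288.3 226.9]
 [287.2 285.2]
 [288.1 258.5]]
```

The gate is level again, on the same pixels as at the start. Red is hanging and the neighbours haven't moved. I'll let it settle, then hand in.

Request:
{"name": "jog_arm", "arguments": {"deltas": [0, 0, 0, 0, 0, 0, 0.35, 0, 0, 0, 0, 0, 0, 0.35, 0, 0, 0, 0, 0, 0, 0.35, 0, 0, 0, 0, 0, 0, 0.35, 0, 0, 0, 0, 0, 0, 0.35, 0, 0, 0, 0, 0, 0, 0.35, 0, 0, 0, 0, 0, 0, 0.35, 0, 0, 0, 0, 0, 0, 0.35]}}

```text
time: 11.9
tool_pos: [0.4656, 0.1939, 0.345]
tcp_rot: [-3.141, 0.049, -0.0]
wrist_force: [0.0, -0.5, -0.7]
width: 0.675
grip_force: 0.0
```

Request:
{"name": "jog_arm", "arguments": {"deltas": [0, 0, 0, 0, 0, 0, 0.35, 0, 0, 0, 0, 0, 0, 0.35, 0, 0, 0, 0, 0, 0, 0.35, 0, 0, 0, 0, 0, 0, 0.35, 0, 0, 0, 0, 0, 0, 0.35, 0, 0, 0, 0, 0, 0, 0.35, 0, 0, 0, 0, 0, 0, 0.35, 0, 0, 0, 0, 0, 0, 0.35]}}

```text
time: 12.7
tool_pos: [0.4657, 0.1938, 0.345]
tcp_rot: [-3.141, 0.049, -0.0]
wrist_force: [0.2, -0.4, 0.4]
width: 0.674
grip_force: 0.0
```

Run:
```python
from h import *
for k in range(6):
    m=cv2.inRange(cv2.cvtColor(read_camera('side')['color'],cv2.COLOR_BGR2HSV),(0,180,60),(3,255,255))[240:330,260:330]
    y,x=np.nonzero(m); print(len(x),x.mean().round(2),y.mean().round(2))
print(finish_job())
```

```text
85 33.58 22.84
85 33.49 22.4
89 33.48 22.21
85 33.47 22.73
85 33.48 22.66
88 33.52 22.89
the job is handed in; nothing more can be done
None
```

The red grater is hanging still on the snap hook with the gate shut over its loop and the other graters undisturbed as far as the side camera shows; I handed the job in at about 13 s, and no verdict was returned.

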